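# Line up the grinder spindle's flat and hold the collar on it

### The job

First grip the spindle of the grinder unit with one finger on its bright flat and turn it until the flat faces the yellow mark on the housing. Then pick up the aluminium collar, fit it over the spindle with its red-headed set screw on the mark's side, over the flat, and push it well down against the spring washer, past half of the washer's 10 mm travel. Finish while still holding the collar pressed down there, with the flat still facing the mark, and leave the other things on the bench alone.

Things in the scene. Friction and masses are not known exactly. Their poses are not given: they have to be found in the camera images.
- housing: Teal spindle unit standing on end, fixed to the bench: square base 120 x 120 x 40 mm, on it a round flange, 100 mm diameter, up to 50 mm, and a nose, 36 mm diameter, up to 70 mm, centred on the vertical spindle axis. Origin: centre of the underside, on that axis; z up. Its +x points to the yellow mark (a stripe on the flange top and down the base's side).
- axis_top (a point): Top end of the spindle on its axis, 128 mm above the bench; axes as the housing's (they do not turn with the spindle). The spindle is a dark steel shaft of 24 mm diameter that stands free above the spring washer for 44 mm, its top edge chamfered 2 mm, one side ground to a flat from top to bottom.
- spindle (a joint): Turn of the spindle in its bearings, rad, counter-clockwise seen from above positive; 0: the flat faces the yellow mark (housing +x). At the start it is 0.5 to 1.4. Turns with light friction (about 0.06 N m) and stays where it is left.
- flat_mid (a point): The bright flat, 17.5 mm wide, turning with the spindle. Its point lies on the flat's face, 22 mm below the top end; +x is its outward normal, the axis 8 mm behind. Between the fingers the spindle measures 20 mm across the flat, up to 24 mm elsewhere; closing the grip within some 15 degrees of square settles the flat parallel to the finger.
- spring_washer (a joint): Brass washer, 35 mm diameter, around the spindle on a spring: how far it is pushed down, m, 0 (top face 84 mm above the bench) to 0.010 (stop, top face at 74 mm). The spring pushes up with 5 N at 0 and 10 N at 0.010, more than the collar's weight.
- collar_mid (a point): Centre of the loose aluminium collar (0.2 kg), 15 mm above its underside, lying on the bench. Round, 44 mm diameter, 30 mm high, bore 26.4 mm along z; two parallel grip flats, 46 mm apart, 26 mm wide, face its +y and -y. A set screw enters from +x at mid-height; its 6 mm thick tip ends 9.2 mm from the bore's axis, so the collar passes only with it over the flat (10 degrees either way).
- screw_head (a point): Outer end of the set screw's red head, 10 mm diameter, 31 mm from the collar's axis along the collar's +x, at mid-height. The axes are the collar's.
- horseshoe: Dark steel horseshoe, about 130 x 130 x 11 mm, lying flat on the bench; leave alone. Origin at the centre of its underside.
- grinding_wheel: Red-brown grinding wheel, 124 mm diameter, 20 mm thick, lying flat; leave alone. Origin at the centre of its underside.
- hammer: Hammer, 260 mm long, lying along its x axis; leave alone.
- oil_bottle: White bottle with red cap, 52 mm diameter, 130 mm tall, standing; leave alone. Origin at the centre of its underside.
There are look-alikes about, which are no part of the job. Of the things that look like the part that bears collar_mid, take the one that is nearest to the robot's base at the start.

How it is judged:
By the outcome, as a careful person would: the job done as asked, in the order asked, and still so for the second after the job is handed in, while the arm keeps its last pose, push and grip.
It also fails if it takes over 53 s, if anything falls off the work surface, if the arm or the gripper's body presses on something with over 40 N, if the wrist force passes 120 N, or if a joint passes its speed limit or range.

### The arm

A 6-joint arm with a two-finger parallel gripper is mounted at the origin on the work surface. World frame = base frame: x ahead of the robot, y to its left, z up, the work surface at z = 0. Lengths are in m, angles in rad, forces in N, time in s.
With the tool pointing down it reaches from about 0.25 to 0.725 m from the base axis. Payload 4 kg.
Tool frame: the origin (TCP) lies on the centre line of the jaws, within the pads' length; the fingertips stand 17 mm ahead of it and the grasp point (between the pads) lies 2 mm behind it; z points along the fingers, y is the line along which they close (so a half turn about z gives the same grasp; the last joint's range is limited). The gripper opens to 85 mm and grips with 20 to 120 N. Pads are 22 mm wide; open, the fingers measure 114 mm over their backs; the gripper's body (76 mm by 85 mm) begins 54 mm behind the grasp point. The pads swing forward as they close: fully open they stand 13 mm farther back than shut.
Start: joints at [-1.224, 0.241, 0.005, 1.335, 0, 1.571], TCP at [0.17, -0.47, 0.248] pointing down, gripper open.
Joint ranges: [-2.72, 2.72], [-1.05, 1.87], [-1.09, 1.28], [-1.99, 2.15], [-1.42, 1.44], [-3.14, 3.14]. Speed limits (rad/s): [2.79, 2.79, 3.14, 3.14, 3.14, 3.14].

### API

Orientations are given as a unit quaternion [x, y, z, w].
In Python, from workcell import bot, camera, get_calibration gives the robot as it stands.
- The arm moves only by the tool apply_moves, never from a script. Its argument "steps" is a list of rows, each a list of 3 entries, a list of its own where there are three numbers: the shift along the tool's x, y, z as a fraction of full scale, then the turn, a rotation vector about the tool's x, y, z as a fraction of full scale, then the opening, from 0 (shut) to 1 (fully open). A call has exactly 8 rows; each row shifts and turns the commanded pose from where the row before left it, along the tool's axes as they then stand; what a row does not reach is not made up. Full scale, the value 1, is 20 cm for a shift and pi rad for a turn. A row lasts 1/12 s, in which the tool goes at most 41.7 mm and 7.16 degrees, less where a joint would pass 70% of its speed; a pose out of reach is approached as far as the arm can. A call with a number of a shift or a turn outside -1 to 1 is refused whole. A call with a gripper value outside its range is refused whole. The fingers move at their own pace and stop on an object; the grip force is fixed at half the most. Time passes only in rows, so rows that do not move let the fingers close, or fill a call up. It gives the time, the measured TCP pose, the force, the opening and the grip force at its end, in the units of the state.
- bot.get_obs(): the state, without advancing time (a new reading comes with each control period).
- camera(name): name is "side" or "top"; returns (picture, depth): 480x640x3 uint8, red, green, blue; 480x640 float32, m along the optical axis (not along the pixel's ray), 0 where there is no reading.
- get_calibration(name): a dict with "fov_y" (degrees; the focal length in pixels is half the picture's height over the tangent of half this angle, whatever the lens; pixels are square), "cx", "cy" (the principal point, pixels), "rvec" (rotation vector, rad) and "tvec" (3), from world to camera coordinates, as OpenCV has them. Camera axes: x right, y down, z forward; pixel columns grow to the right and rows downward; lengths in m; the calibration is good to about 2 mm. A picture is of the moment at which its call begins. get_calibration takes no time and is no camera call.
- bot.job_done(): hands the job in; it is judged then, once.
The state is a dict: "clock": time; "joint_pos": joint angles; "joint_vel": joint speeds; "tau": joint torques, N m; "eef_pos": TCP position; "tool_rot": TCP orientation; "ft_force": force on the tool from outside, world axes, zero at the start; "ft_torque": the same for the moment, N m; "grip_width": finger opening in m; "grasp_force": force on a finger pad.
Only numpy, scipy, OpenCV 4.12 (cv2) and the standard library are available. Lean on these libraries where they do the work, as an engineer would, in place of code of your own. Each camera call takes 0.05 s, during which the arm holds its last target. There are 200 camera calls.

## Working session

There is one attempt and no reset: what is moved stays moved. The work goes in short steps, Python scripts to look and compute and a tool call to move; the robot and the scene stay as the last step left them, time stands still between calls to the robot, and variables do not carry over. Pictures are saved under pics/ and viewed, at most 10 in all, crops included, and the job is handed in when it is done.

Besides the shell and the picture viewer there is one more tool, called after "Emit:" as name(argument=value, ...), one argument or row to a line, values as JSON. apply_moves: Moves the arm, as the interface text tells. Its arguments: {"type":"object","properties":{"steps":{"type":"array"}},"required":["steps"]}

```bash
mkdir -p pics; ls; python3 - <<'E'
from workcell import bot,camera,get_calibration
import cv2,numpy as np
print(bot.get_obs())
for n in("top","side"):
    im,d=camera(n);np.savez(f'pics/{n}0.npz',im=im,d=d);cv2.imwrite(f'pics/{n}0.png',im[:,:,::-1])
    print(n,get_calibration(n))
E
```

```text
pics
{'clock': 0.0, 'joint_pos': array([-1.22401236e+00,  2.41422481e-01,  3.67241608e-03,  1.33518680e+00,
       -3.11460435e-07,  1.57081824e+00]), 'joint_vel': array([-0.00052612, -0.00068317,  0.00010299, -0.00145656,  0.00125551,
       -0.00060492]), 'tau': array([ 5.06814995e-04, -3.72318971e+01,  2.52407956e+01,  1.67839701e-02,
       -3.74306273e-05, -1.54501478e-06]), 'eef_pos': array([ 0.16972799, -0.46965586,  0.2473884 ]), 'tool_rot': array([ 9.85006560e-01,  1.72513566e-01, -1.84812483e-04, -1.05419146e-03]), 'ft_force': array([ 0.41875478, -0.48208261,  1.03817048]), 'ft_torque': array([ 0.02666705, -0.03006094, -0.03306439]), 'grasp_force': 0.0, 'grip_width': 0.08507021751775325}
top {'fov_y': 49.404728072583765, 'cx': 319.5083030383508, 'cy': 244.0966913279632, 'rvec': array([ 2.17782106, -2.17460075,  0.11719991]), 'tvec': array([-0.01956457,  0.60504969,  1.40350731])}
side {'fov_y': 42.37117648811609, 'cx': 315.596366230037, 'cy': 234.54535482585942, 'rvec': array([ 0.42494972, -2.55257754,  1.52405093]), 'tvec': array([0.53973248, 0.20490344, 1.28753299])}
```

View pics/top0.png

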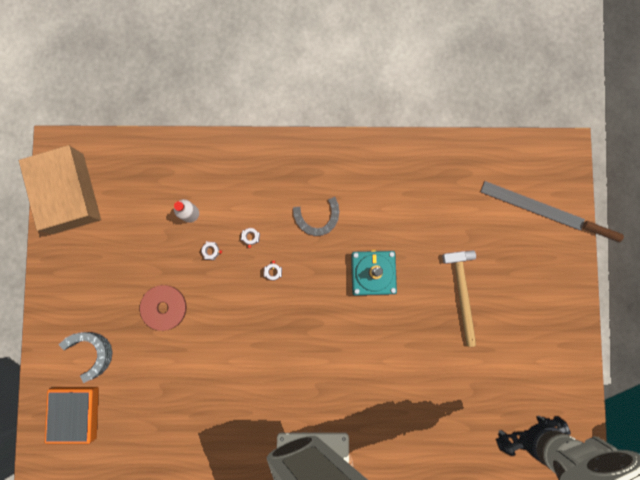

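View pics/side0.png

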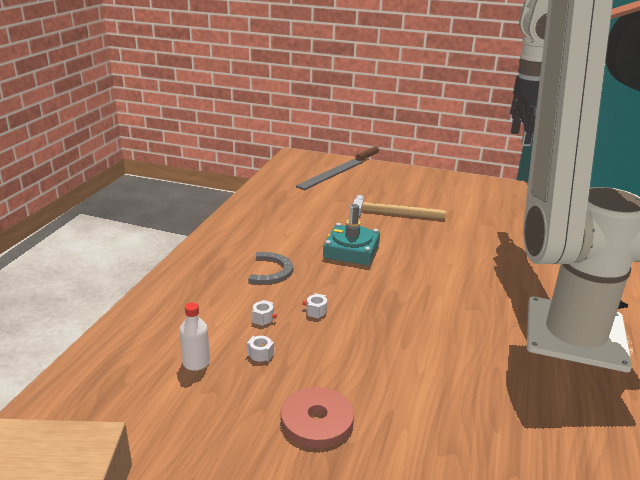

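Top view: the housing is at about (374,272) with its yellow mark up, and three collars are at (210,251), (250,236) and (272,271). The last is nearest the base, with its screw pointing up in the image. In the side view that collar is at (316,306), with its screw to the left.

```bash
cat > h.py <<'E'
import numpy as np,cv2
from workcell import bot,camera,get_calibration
class Cam:
    def __init__(s,n):
        c=get_calibration(n);f=240/np.tan(np.radians(c['fov_y']/2))
        s.K=np.array([[f,0,c['cx']],[0,f,c['cy']],[0,0,1]]);s.r=c['rvec'];s.t=c['tvec'];s.R=cv2.Rodrigues(s.r)[0]
        s.C=-s.R.T@s.t
    def proj(s,P): return cv2.projectPoints(np.atleast_2d(P).astype(float),s.r,s.t,s.K,None)[0][:,0]
    def ray(s,uv): return s.R.T@np.linalg.solve(s.K,np.r_[uv,1.])
    def onz(s,uv,z):
        d=s.ray(uv);return s.C+d*(z-s.C[2])/d[2]
    def cloud(s,d):
        v,u=np.mgrid[:480,:640];p=np.stack([(u-s.K[0,2])/s.K[0,0]*d,(v-s.K[1,2])/s.K[1,1]*d,d],-1)
        return (p-s.t)@s.R
def tri(a,ua,b,ub):
    P=cv2.triangulatePoints(a.K@np.c_[a.R,a.t],b.K@np.c_[b.R,b.t],np.array(ua,float).reshape(2,1),np.array(ub,float).reshape(2,1))
    return (P[:3]/P[3]).ravel()
def crop(im,x,y,w,h,k): return cv2.resize(im[y:y+h,x:x+w],None,fx=k,fy=k,interpolation=cv2.INTER_CUBIC)
E
python3 - <<'E'
from h import *
T=np.load('pics/top0.npz');S=np.load('pics/side0.npz')
a=crop(T['im'],346,244,56,56,7);b=crop(T['im'],252,252,40,40,10)[:392,:392]
c=crop(S['im'],320,200,62,66,6)[:392,:372];
m=np.vstack([np.hstack([a,b])])
cv2.imwrite('pics/m1.png',m[:,:,::-1])
a=crop(S['im'],318,192,66,75,6);b=crop(S['im'],294,284,45,45,9)
m=np.zeros((450,810,3),np.uint8);m[:450,:396]=a;m[:405,400:805]=b
cv2.imwrite('pics/m2.png',m[:,:800,::-1])
t,s=Cam('top'),Cam('side')
pt,ps=t.cloud(T['d']),s.cloud(S['d'])
for nm,p,uv in(('top',pt,(272,271)),('top',pt,(374,272)),('side',ps,(316,306)),('side',ps,(352,236))):
    u,v=uv;print(nm,uv,p[v,u])
for r in (252,260,262,264,266,270,274,280):print(r,pt[r,370:384,2].round(3))
E
```

```text
top (272, 271) [0.53226536 0.11319384 0.00227835]
top (374, 272) [ 0.52444799 -0.15683315  0.1253287 ]
side (316, 306) [0.5244896  0.13271412 0.0291562 ]
side (352, 236) [ 0.52414672 -0.15184703  0.05077964]
252 [0.046 0.037 0.037 0.035 0.037 0.041 0.039 0.037 0.044 0.042 0.035 0.04
 0.04  0.043]
260 [0.048 0.051 0.047 0.056 0.055 0.05  0.048 0.053 0.053 0.048 0.049 0.045
 0.049 0.045]
262 [0.052 0.045 0.052 0.045 0.051 0.052 0.048 0.05  0.051 0.053 0.053 0.049
 0.048 0.05 ]
264 [0.052 0.05  0.049 0.051 0.049 0.045 0.047 0.051 0.047 0.051 0.048 0.054
 0.043 0.05 ]
266 [0.051 0.049 0.048 0.05  0.08  0.084 0.082 0.083 0.08  0.05  0.05  0.051
 0.049 0.049]
270 [0.088 0.078 0.078 0.082 0.114 0.128 0.129 0.128 0.127 0.129 0.13  0.124
 0.125 0.047]
274 [0.084 0.082 0.087 0.102 0.125 0.132 0.126 0.128 0.128 0.127 0.13  0.131
 0.085 0.052]
280 [0.052 0.048 0.047 0.052 0.056 0.048 0.053 0.053 0.048 0.052 0.048 0.05
 0.049 0.048]
```

View pics/m1.png

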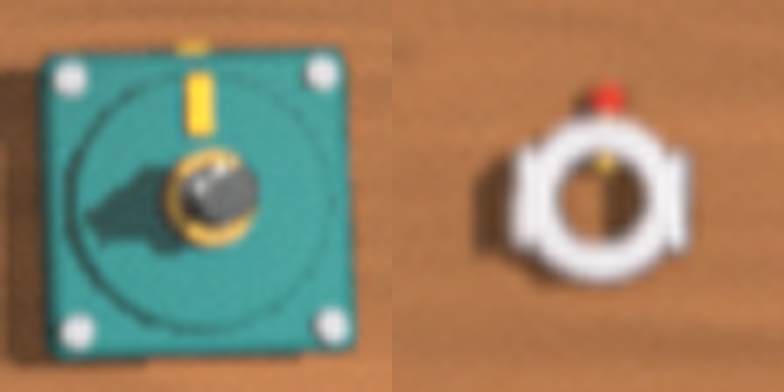

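View pics/m2.png

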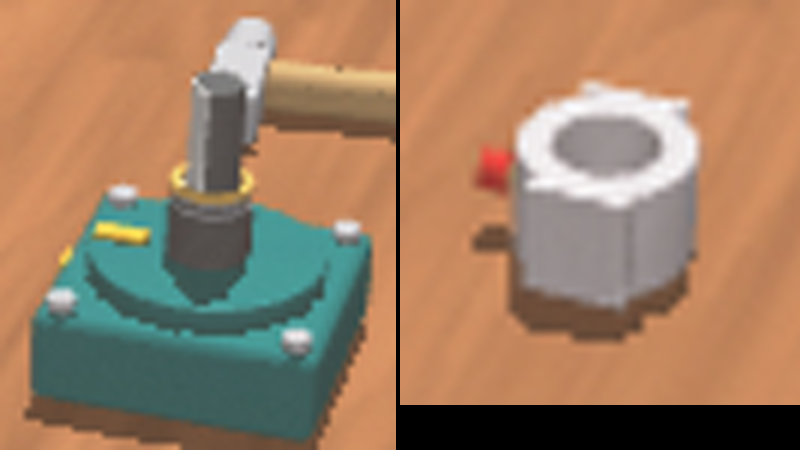

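The flat is the bright band on the spindle's upper-left, so its normal is about 40° toward the left of the mark. The collar's screw points nearly along world +x, and its grip flats face left and right. Next I turn the pixel positions into world positions.

```bash
python3 - <<'E'
from h import *
t,s=Cam('top'),Cam('side')
A=lambda u,v,x0=346,y0=244,k=7:np.array([x0+(u+.5)/k-.5,y0+(v+.5)/k-.5])
B=lambda u,v:A(u-392,v,252,252,10)
SA=lambda u,v:A(u,v,318,192,6)
SB=lambda u,v:A(u-400,v,294,284,9)
c=[t.onz(A(*p),.04) for p in((45,57),(342,50),(355,352),(55,360))]
print('base c',np.mean(c,0)); 
for i in range(4):
    e=c[i]-c[i-1];print(' side',np.linalg.norm(e).round(4),np.degrees(np.arctan2(e[1],e[0]))%90)
b=[t.onz(A(*p),.043) for p in((70,78),(323,73),(333,326),(78,331))];print('bolts',np.mean(b,0),[(np.degrees(np.arctan2(*(b[i]-b[i-1])[1::-1]))%90).round(1) for i in range(4)])
print('washer',t.onz(A(212,198),.084))
m1,m2=t.onz(A(202,74),.05),t.onz(A(200,136),.05);print('mark',m1,m2)
print('washer side',s.onz(SA(213,184),.084))
print('tri washer',tri(t,A(212,198),s,SA(213,184)))
print('top side',s.onz(SA(219,82),.128))
print('collar top',t.onz(B(603,198),.03),'side',s.onz(SB(606,148),.03),'tri',tri(t,B(603,198),s,SB(606,148)))
print('head top',t.onz(B(609,98),.017),'tri',tri(t,B(608,97),s,SB(492,168)))
print('flats',t.onz(B(519,200),.03),t.onz(B(688,197),.03))
print('cam top',t.C)
# cloud for collar & spindle top
T=np.load('pics/top0.npz');p=t.cloud(T['d'])
q=p[255:290,255:290].reshape(-1,3);q=q[(q[:,2]>.022)&(q[:,2]<.04)];print('collar cloud',len(q),q.mean(0),q.min(0),q.max(0))
q=p[255:290,360:390].reshape(-1,3);q=q[(q[:,2]>.115)];print('spindle cloud',len(q),q.mean(0),q.min(0),q.max(0))
q=p[255:290,360:390].reshape(-1,3);q=q[(q[:,2]>.075)&(q[:,2]<.095)];print('washer cloud',len(q),q.min(0),q.max(0))
# spindle flat: the edge candidates
for z,a,bb in((.128,(190,205),(232,163)),):
    e=t.onz(A(*bb),z)-t.onz(A(*a),z);print('edge',e,np.degrees(np.arctan2(e[1],e[0]))+90)
# model overlay
ax=np.r_[t.onz(A(212,198),.084)[:2],0]
im=crop(T['im'],362,254,28,32,16).copy()
S=np.load('pics/side0.npz');is_=crop(S['im'],340,198,28,32,16).copy()
for ang,col in((40,(255,0,0)),(55,(0,255,0))):
    w=np.radians(ang+2)
    n=np.array([np.cos(w),np.sin(w),0]);h=np.array([-n[1],n[0],0])
    P=np.array([ax+8*.001*n+sg*.00894*h+[0,0,z] for sg,z in((1,.126),(-1,.126),(-1,.084),(1,.084))])
    for cam,I,o in((t,im,(362,254)),(s,is_,(340,198))):
        q=((cam.proj(P)-o+.5)*16-.5).round().astype(int);cv2.polylines(I,[q],True,col,1)
I=np.hstack([im,is_]);I=cv2.copyMakeBorder(I,0,0,0,0,0)
cv2.imwrite('pics/m3.png',I[:600,:800,::-1])
E
```

```text
base c [ 0.5262293  -0.16671825  0.04      ]
 side 0.1174 1.5944165793735448
 side 0.1159 1.4583345456138233
 side 0.1172 1.7154125786822476
 side 0.1161 1.5753650507714383
bolts [ 0.52709474 -0.16705522  0.043     ] [np.float64(1.5), np.float64(1.2), np.float64(1.5), np.float64(1.2)]
washer [ 0.52665874 -0.16646822  0.084     ]
mark [ 0.57607003 -0.16707636  0.05      ] [ 0.55207739 -0.16608134  0.05      ]
washer side [ 0.52583373 -0.16147098  0.084     ]
tri washer [ 0.52695905 -0.16675922  0.08121297]
top side [ 0.52705368 -0.16612981  0.128     ]
collar top [0.5300414  0.10917192 0.03      ] side [0.53005587 0.11259171 0.03      ] tri [0.53063002 0.10947642 0.02779797]
head top [0.55821823 0.10881968 0.017     ] tri [0.55905185 0.10936246 0.01517831]
flats [0.5294627  0.13207078 0.03      ] [0.53034781 0.0859888  0.03      ]
cam top [ 0.46559762 -0.00425128  1.45585077]
collar cloud 148 [0.52909912 0.11093276 0.02934191] [0.50905319 0.0868951  0.02224561] [0.55334157 0.1329824  0.03812488]
spindle cloud 68 [ 0.51986748 -0.15257831  0.24365749] [ 0.46559762 -0.17738711  0.11532537] [ 0.53720812 -0.00425128  1.45585077]
washer cloud 66 [ 0.51040572 -0.182425    0.07549369] [ 0.542313   -0.15059133  0.09206361]
edge [ 0.01530884 -0.01544998  0.        ] 44.73708837230031
```

View pics/m3.png

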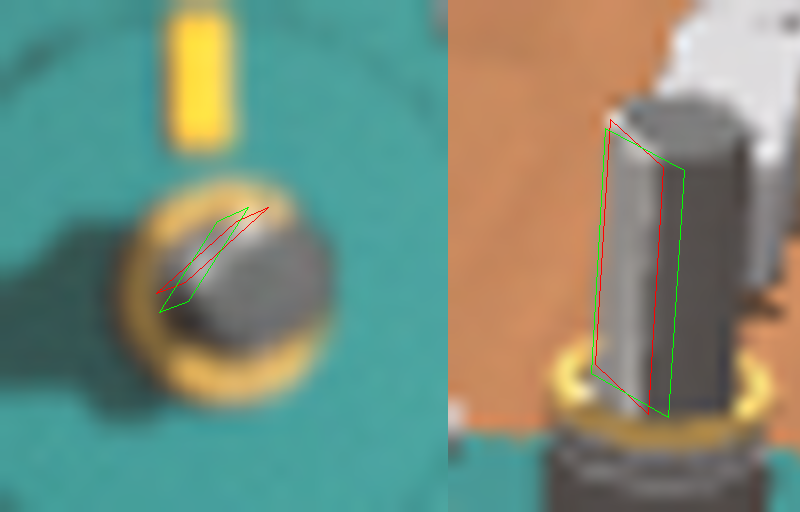

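The overlay puts the flat near 35–45°. Red (40°) fits better than green (55°). I refine it with the side view's grey profile.

```bash
python3 - <<'E'
from h import *
s=Cam('side');t=Cam('top')
im=np.load('pics/side0.npz')['im'].astype(int)
for r in (210,213,216,219):print(r,list(zip(range(346,360),im[r,346:360].sum(1)//3)))
ax=np.array([.5267,-.1665,0])
for z in(.120,.105):
    v=s.C-ax;v[2]=0;v/=np.linalg.norm(v);h=np.array([-v[1],v[0],0])
    print(z,'axis',s.proj(ax+[0,0,z]).round(2),'R edge',s.proj(ax+.012*h+[0,0,z])[0].round(2),s.proj(ax-.012*h+[0,0,z])[0].round(2),np.degrees(np.arctan2(v[1],v[0])))
    for a in range(25,60,5):
        e=[s.proj(ax+[.012*np.cos(np.radians(a+1.5+d)),.012*np.sin(np.radians(a+1.5+d)),z])[0].round(1) for d in(48.2,-48.2)];print(a,e)
E
```

```text
210 [(346, np.int64(142)), (347, np.int64(144)), (348, np.int64(144)), (349, np.int64(145)), (350, np.int64(140)), (351, np.int64(139)), (352, np.int64(142)), (353, np.int64(89)), (354, np.int64(82)), (355, np.int64(79)), (356, np.int64(79)), (357, np.int64(77)), (358, np.int64(75)), (359, np.int64(129))]
213 [(346, np.int64(145)), (347, np.int64(147)), (348, np.int64(146)), (349, np.int64(143)), (350, np.int64(139)), (351, np.int64(139)), (352, np.int64(120)), (353, np.int64(87)), (354, np.int64(82)), (355, np.int64(80)), (356, np.int64(79)), (357, np.int64(77)), (358, np.int64(89)), (359, np.int64(129))]
216 [(346, np.int64(149)), (347, np.int64(145)), (348, np.int64(140)), (349, np.int64(139)), (350, np.int64(138)), (351, np.int64(146)), (352, np.int64(101)), (353, np.int64(84)), (354, np.int64(82)), (355, np.int64(80)), (356, np.int64(78)), (357, np.int64(76)), (358, np.int64(77)), (359, np.int64(85))]
219 [(346, np.int64(141)), (347, np.int64(154)), (348, np.int64(170)), (349, np.int64(159)), (350, np.int64(142)), (351, np.int64(154)), (352, np.int64(104)), (353, np.int64(84)), 
[... 298 characters left out ...]
9.9, 206.8])]
35 [array([352.4, 210.1]), array([349.7, 207. ])]
40 [array([352.8, 210.2]), array([349.5, 207.2])]
45 [array([353.2, 210.3]), array([349.4, 207.3])]
50 [array([353.6, 210.3]), array([349.3, 207.5])]
55 [array([354.1, 210.3]), array([349.2, 207.7])]
0.105 axis [[353.74 213.68]] R edge [358.65 213.97] [348.84 213.39] 103.35958539345346
25 [array([351.3, 215.5]), array([349.8, 212.2])]
30 [array([351.6, 215.6]), array([349.6, 212.3])]
35 [array([352. , 215.7]), array([349.4, 212.5])]
40 [array([352.4, 215.8]), array([349.2, 212.7])]
45 [array([352.9, 215.8]), array([349. , 212.8])]
50 [array([353.3, 215.9]), array([348.9, 213. ])]
55 [array([353.7, 215.9]), array([348.9, 213.2])]
```

```bash
cat >> h.py <<'E'
from scipy.spatial.transform import Rotation as Ro
import json
def plan(p,yaw,g,n,p0=None,y0=None):
    """yaw: world angle (deg) of tool y, tool pointing straight down. Prints n rows."""
    o=bot.get_obs();p0=o['eef_pos'] if p0 is None else np.array(p0,float)
    q=Ro.from_quat(o['tool_rot']);Y=q.apply([0,1,0]);Z=q.apply([0,0,1])
    if y0 is None:y0=np.degrees(np.arctan2(Y[1],Y[0]))
    a=np.radians(y0-0);dy=(yaw-y0+180)%360-180
    rows=[];P=np.array(p0);th=y0
    for i in range(n):
        k=n-i;d=(np.array(p)-P)/k
        t=np.radians(th);ty=np.array([np.cos(t),np.sin(t),0]);tx=np.array([-ty[1],ty[0],0]);
        tx=np.cross(ty,[0,0,-1.]);s=np.round([d@tx/.2,d@ty/.2,-d[2]/.2],3)
        w=round(-(dy-(th-y0))/k/180,3)
        rows.append([s.tolist(),[0,0,w],g]);P=P+.2*(s[0]*tx+s[1]*ty+s[2]*np.array([0,0,-1]));th-=w*180
    print('from',np.round(p0,4),round(y0,2),'tilt',Z.round(4),'F',o['ft_force'].round(1),'j',np.degrees(o['joint_pos']).round(0),'t',o['clock'],'end',P.round(4),round(th,2))
    m=max(max(np.linalg.norm(r[0])*.2/.0417,abs(r[1][2])*180/7.16) for r in rows);print('load',round(m,2))
    for i in range(0,n,8):print(json.dumps(rows[i:i+8]).replace(' ',''))
E
python3 -c "
from h import *
plan([.5267,-.1665,.2],42.5,1,16)"
```

```text
from [ 0.1697 -0.4697  0.2475] -70.13 tilt [-7.0e-04  1.8e-03 -1.0e+00] F [ 0.1 -0.1 -0.6] j [-70.  14.   0.  77.  -0.  90.] t 0.1 end [ 0.5268 -0.1665  0.1999] 42.55
load 1.01
[[[0.137,-0.051,0.015],[0,0,-0.039],1],[[0.142,-0.034,0.015],[0,0,-0.039],1],[[0.145,-0.016,0.015],[0,0,-0.039],1],[[0.146,0.001,0.015],[0,0,-0.039],1],[[0.145,0.019,0.015],[0,0,-0.039],1],[[0.142,0.037,0.015],[0,0,-0.039],1],[[0.136,0.054,0.015],[0,0,-0.039],1],[[0.129,0.07,0.015],[0,0,-0.039],1]]
[[[0.119,0.086,0.015],[0,0,-0.039],1],[[0.108,0.099,0.015],[0,0,-0.039],1],[[0.095,0.112,0.015],[0,0,-0.039],1],[[0.08,0.122,0.015],[0,0,-0.039],1],[[0.065,0.131,0.014],[0,0,-0.039],1],[[0.048,0.138,0.015],[0,0,-0.04],1],[[0.03,0.144,0.014],[0,0,-0.039],1],[[0.012,0.146,0.015],[0,0,-0.04],1]]
```

Emit:
apply_moves(
  steps=[
    [[0.137,-0.051,0.015],[0,0,-0.039],1],
    [[0.142,-0.034,0.015],[0,0,-0.039],1],
    [[0.145,-0.016,0.015],[0,0,-0.039],1],
    [[0.146,0.001,0.015],[0,0,-0.039],1],
    [[0.145,0.019,0.015],[0,0,-0.039],1],
    [[0.142,0.037,0.015],[0,0,-0.039],1],
    [[0.136,0.054,0.015],[0,0,-0.039],1],
    [[0.129,0.07,0.015],[0,0,-0.039],1],
  ],
)

```text
clock: 0.77
eef_pos: [0.3489, -0.3173, 0.2238]
tool_rot: [0.786, 0.618, -0.0, -0.0]
ft_force: [0.1, -0.3, 0.3]
grip_width: 0.0856
grasp_force: 0.0
```

Emit:
apply_moves(
  steps=[
    [[0.119,0.086,0.015],[0,0,-0.039],1],
    [[0.108,0.099,0.015],[0,0,-0.039],1],
    [[0.095,0.112,0.015],[0,0,-0.039],1],
    [[0.08,0.122,0.015],[0,0,-0.039],1],
    [[0.065,0.131,0.014],[0,0,-0.039],1],
    [[0.048,0.138,0.015],[0,0,-0.039],1],
    [[0.03,0.144,0.014],[0,0,-0.039],1],
    [[0.012,0.146,0.015],[0,0,-0.039],1],
  ],
)

```text
clock: 1.43
eef_pos: [0.5277, -0.1659, 0.2]
tool_rot: [0.402, 0.915, -0.0, -0.001]
ft_force: [-0.1, -0.9, 0.4]
grip_width: 0.0852
grasp_force: 0.0
```

```bash
python3 -c "
from h import *
n=np.array([np.cos(np.radians(42.5)),np.sin(np.radians(42.5)),0])
plan(np.array([.5267,-.1665,.108])-.002*n,42.5,1,8)"
```

```text
from [ 0.5277 -0.1659  0.2   ] 42.55 tilt [-1.e-03  3.e-04 -1.e+00] F [-0.1 -0.9  0.4] j [-17.  21.   3.  72.  -0.  30.] t 1.4333 end [ 0.5253 -0.1679  0.108 ] 42.55
load 0.28
[[[0.0,-0.002,0.058],[0,0,0.0],1],[[0.0,-0.002,0.057],[0,0,0.0],1],[[0.0,-0.002,0.058],[0,0,0.0],1],[[0.0,-0.002,0.057],[0,0,0.0],1],[[0.0,-0.002,0.058],[0,0,0.0],1],[[0.0,-0.002,0.057],[0,0,0.0],1],[[0.001,-0.002,0.058],[0,0,0.0],1],[[0.0,-0.002,0.057],[0,0,0.0],1]]
```

Emit:
apply_moves(
  steps=[
    [[0,-0.002,0.058],[0,0,0],1],
    [[0,-0.002,0.057],[0,0,0],1],
    [[0,-0.002,0.058],[0,0,0],1],
    [[0,-0.002,0.057],[0,0,0],1],
    [[0,-0.002,0.058],[0,0,0],1],
    [[0,-0.002,0.057],[0,0,0],1],
    [[0,-0.002,0.058],[0,0,0],1],
    [[0,-0.002,0.057],[0,0,0],1],
  ],
)

```text
clock: 2.1
eef_pos: [0.5243, -0.1691, 0.1076]
tool_rot: [0.405, 0.914, -0.0, -0.001]
ft_force: [0.1, -0.6, -0.6]
grip_width: 0.0856
grasp_force: 0.0
```

Emit:
apply_moves(
  steps=[
    [[0,0,0],[0,0,0],0.4],
    [[0,0,0],[0,0,0],0.4],
    [[0,0,0],[0,0,0],0.4],
    [[0,0,0],[0,0,0],0.4],
    [[0,0,0],[0,0,0],0.4],
    [[0,0,0],[0,0,0],0.4],
    [[0,0,0],[0,0,0],0.4],
    [[0,0,0],[0,0,0],0.4],
  ],
)

```text
clock: 2.77
eef_pos: [0.5249, -0.1693, 0.109]
tool_rot: [0.405, 0.914, 0.0, 0.0]
ft_force: [-1.0, 0.1, -0.1]
grip_width: 0.0344
grasp_force: 0.0
```

```bash
python3 -c "
from h import *
print(bot.get_obs()['eef_pos'])
T=camera('top')[0];S=camera('side')[0]
a=crop(T,352,250,48,48,8);b=crop(S,326,180,50,60,8)
m=np.zeros((480,800,3),np.uint8);m[:384,:384]=a;m[:480,390:790]=b
cv2.imwrite('pics/m4.png',m[:,:,::-1])"
```

```text
[ 0.52485493 -0.16929871  0.10900648]
```

View pics/m4.png

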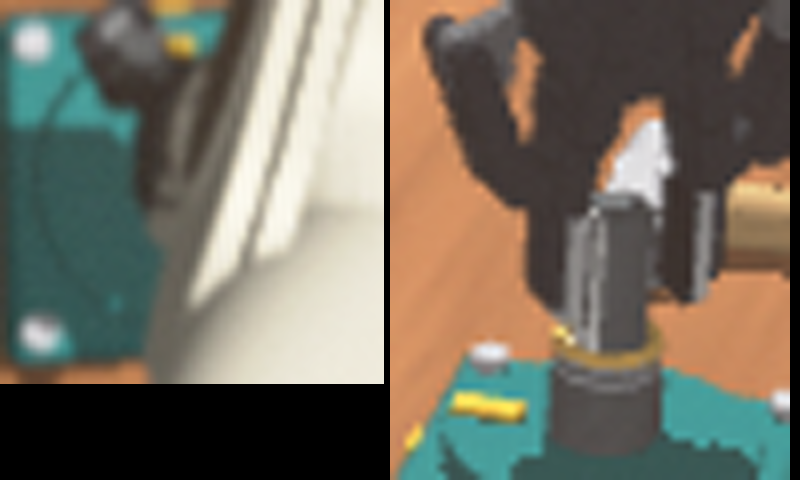

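In the side crop the spindle, at about (615,270), stands between the pads at (580,290) and (700,250). The left pad faces the bright flat. Closing now.

Emit:
apply_moves(
  steps=[
    [[0,0,0],[0,0,0],0.3],
    [[0,0,0],[0,0,0],0.2],
    [[0,0,0],[0,0,0],0.1],
    [[0,0,0],[0,0,0],0],
    [[0,0,0],[0,0,0],0],
    [[0,0,0],[0,0,0],0],
    [[0,0,0],[0,0,0],0],
    [[0,0,0],[0,0,0],0],
  ],
)

```text
clock: 3.53
eef_pos: [0.5264, -0.1676, 0.1093]
tool_rot: [0.405, 0.915, 0.002, 0.001]
ft_force: [3.9, 5.3, 0.9]
grip_width: 0.0196
grasp_force: 58.8
```

```bash
python3 -c "
from h import *
o=bot.get_obs();print(o['grip_width'],o['grasp_force'],o['ft_force'],o['ft_torque'],o['eef_pos'])
plan(o['eef_pos'],1.5,0,8)"
```

```text
0.019563410790013377 58.762240613868926 [3.919612   5.2757058  0.93007291] [ 0.93046256 -0.59523017 -0.09556152] [ 0.52643706 -0.16758403  0.10926216]
from [ 0.5264 -0.1676  0.1093] 42.28 tilt [ 0.0036  0.0032 -1.    ] F [3.9 5.3 0.9] j [-18.  25.  -5.  60.   0.  30.] t 3.5333 end [ 0.5264 -0.1676  0.1093] 1.42
load 0.73
[[[0.0,0.0,-0.0],[0,0,0.028],0],[[0.0,0.0,-0.0],[0,0,0.028],0],[[0.0,0.0,-0.0],[0,0,0.028],0],[[0.0,0.0,-0.0],[0,0,0.029],0],[[0.0,0.0,-0.0],[0,0,0.028],0],[[0.0,0.0,-0.0],[0,0,0.029],0],[[0.0,0.0,-0.0],[0,0,0.028],0],[[0.0,0.0,-0.0],[0,0,0.029],0]]
```

```bash
python3 -c "
from h import *
plan([.5259,-.1663,.109],1.3,0,8,[.5251,-.1691,.109])"
```

```text
from [ 0.5251 -0.1691  0.109 ] 42.28 tilt [ 0.0036  0.0032 -1.    ] F [3.9 5.3 0.9] j [-18.  25.  -5.  60.   0.  30.] t 3.5333 end [ 0.5259 -0.1663  0.109 ] 1.24
load 0.73
[[[0.001,0.002,-0.0],[0,0,0.028],0],[[0.001,0.001,-0.0],[0,0,0.029],0],[[0.001,0.001,-0.0],[0,0,0.028],0],[[0.001,0.001,-0.0],[0,0,0.029],0],[[0.002,0.001,-0.0],[0,0,0.028],0],[[0.002,0.001,-0.0],[0,0,0.029],0],[[0.001,0.001,-0.0],[0,0,0.028],0],[[0.002,0.001,-0.0],[0,0,0.029],0]]
```

Emit:
apply_moves(
  steps=[
    [[0.001,0.002,0],[0,0,0.028],0],
    [[0.001,0.001,0],[0,0,0.028],0],
    [[0.001,0.001,0],[0,0,0.028],0],
    [[0.001,0.001,0],[0,0,0.028],0],
    [[0.002,0.001,0],[0,0,0.028],0],
    [[0.002,0.001,0],[0,0,0.028],0],
    [[0.001,0.001,0],[0,0,0.028],0],
    [[0.002,0.001,0],[0,0,0.028],0],
  ],
)

```text
clock: 4.2
eef_pos: [0.526, -0.1665, 0.1092]
tool_rot: [0.697, 0.717, 0.0, 0.001]
ft_force: [-0.5, -0.1, 2.3]
grip_width: 0.0198
grasp_force: 59.0
```

Emit:
apply_moves(
  steps=[
    [[0,0,0],[0,0,0.004],0],
    [[0,0,0],[0,0,0],0],
    [[0,0,0],[0,0,0],0],
    [[0,0,0],[0,0,0],0],
    [[0,0,0],[0,0,0],0],
    [[0,0,0],[0,0,0],0],
    [[0,0,0],[0,0,0],0],
    [[0,0,0],[0,0,0],0],
  ],
)

```text
clock: 4.87
eef_pos: [0.526, -0.1665, 0.1092]
tool_rot: [0.7, 0.714, 0.0, 0.0]
ft_force: [0.2, 0.9, 5.1]
grip_width: 0.0192
grasp_force: 60.2
```

```bash
python3 -c "
from h import *
o=bot.get_obs();print(o['grip_width'],o['grasp_force'],o['ft_force'],o['ft_torque'],o['eef_pos'])
plan(o['eef_pos'],1.4,0,8)"
```

```text
0.019170422850609454 60.184086802764796 [0.17092916 0.8901162  5.11210316] [ 0.25910683 -0.15834773 -0.02845165] [ 0.52599064 -0.16649044  0.10924729]
from [ 0.526  -0.1665  0.1092] 1.19 tilt [ 0.0013 -0.     -1.    ] F [0.2 0.9 5.1] j [-18.  25.  -5.  60.   0.  71.] t 4.8667 end [ 0.526  -0.1665  0.1092] 1.37
load 0.03
[[[0.0,0.0,-0.0],[0,0,-0.0],0],[[0.0,0.0,-0.0],[0,0,-0.0],0],[[0.0,0.0,-0.0],[0,0,-0.0],0],[[0.0,0.0,-0.0],[0,0,-0.0],0],[[0.0,0.0,-0.0],[0,0,-0.0],0],[[0.0,0.0,-0.0],[0,0,-0.0],0],[[0.0,0.0,-0.0],[0,0,-0.001],0],[[0.0,0.0,-0.0],[0,0,-0.0],0]]
```

Emit:
apply_moves(
  steps=[
    [[0,0,0],[0,0,0],0.3],
    [[0,0,0],[0,0,0],0.6],
    [[0,0,0],[0,0,0],0.8],
    [[0,0,0],[0,0,0],1],
    [[0,0,-0.05],[0,0,0],1],
    [[0,0,-0.1],[0,0,0],1],
    [[0,0,-0.15],[0,0,0],1],
    [[0,0,-0.1],[0,0,0],1],
  ],
)

```text
clock: 5.53
eef_pos: [0.5258, -0.1667, 0.1912]
tool_rot: [0.7, 0.714, 0.0, 0.001]
ft_force: [0.3, -0.5, 0.6]
grip_width: 0.0857
grasp_force: 0.0
```

```bash
python3 -c "
from h import *
plan([.530,.1095,.12],90.5,1,16)"
```

```text
from [ 0.5258 -0.1667  0.1912] 1.15 tilt [ 1.3e-03 -5.0e-04 -1.0e+00] F [ 0.3 -0.5  0.6] j [-18.  21.   2.  71.  -0.  71.] t 5.5333 end [0.53   0.1095 0.12  ] 90.43
load 0.78
[[[0.086,0.003,0.022],[0,0,-0.031],1],[[0.086,0.011,0.022],[0,0,-0.031],1],[[0.084,0.02,0.022],[0,0,-0.031],1],[[0.082,0.028,0.022],[0,0,-0.031],1],[[0.079,0.036,0.022],[0,0,-0.031],1],[[0.075,0.043,0.022],[0,0,-0.031],1],[[0.07,0.05,0.022],[0,0,-0.031],1],[[0.065,0.057,0.022],[0,0,-0.031],1]]
[[[0.059,0.063,0.023],[0,0,-0.031],1],[[0.053,0.068,0.022],[0,0,-0.031],1],[[0.046,0.073,0.023],[0,0,-0.031],1],[[0.039,0.077,0.022],[0,0,-0.031],1],[[0.031,0.08,0.023],[0,0,-0.031],1],[[0.023,0.083,0.022],[0,0,-0.031],1],[[0.015,0.085,0.023],[0,0,-0.031],1],[[0.006,0.086,0.022],[0,0,-0.031],1]]
```

Emit:
apply_moves(
  steps=[
    [[0.086,0.003,0.022],[0,0,-0.031],1],
    [[0.086,0.011,0.022],[0,0,-0.031],1],
    [[0.084,0.02,0.022],[0,0,-0.031],1],
    [[0.082,0.028,0.022],[0,0,-0.031],1],
    [[0.079,0.036,0.022],[0,0,-0.031],1],
    [[0.075,0.043,0.022],[0,0,-0.031],1],
    [[0.07,0.05,0.022],[0,0,-0.031],1],
    [[0.065,0.057,0.022],[0,0,-0.031],1],
  ],
)

```text
clock: 6.2
eef_pos: [0.5277, -0.0275, 0.1541]
tool_rot: [0.374, 0.927, 0.0, 0.0]
ft_force: [0.6, 0.1, -0.5]
grip_width: 0.0851
grasp_force: 0.0
```

Emit:
apply_moves(
  steps=[
    [[0.059,0.063,0.023],[0,0,-0.031],1],
    [[0.053,0.068,0.022],[0,0,-0.031],1],
    [[0.046,0.073,0.023],[0,0,-0.031],1],
    [[0.039,0.077,0.022],[0,0,-0.031],1],
    [[0.031,0.08,0.023],[0,0,-0.031],1],
    [[0.023,0.083,0.022],[0,0,-0.031],1],
    [[0.015,0.085,0.023],[0,0,-0.031],1],
    [[0.006,0.086,0.022],[0,0,-0.031],1],
  ],
)

```text
clock: 6.87
eef_pos: [0.5298, 0.1105, 0.118]
tool_rot: [-0.006, 1.0, -0.0, 0.0]
ft_force: [0.3, 0.3, -0.5]
grip_width: 0.0854
grasp_force: 0.0
```

```bash
python3 -c "
from h import *
plan([.530,.1095,.12],90.5,1,8)
T=camera('top')[0];S=camera('side')[0]
a=crop(T,352,250,48,48,8);b=crop(S,326,190,50,60,8)
m=np.zeros((480,800,3),np.uint8);m[:384,:384]=a;m[:480,390:790]=b
cv2.imwrite('pics/m5.png',m[:,:,::-1])"
```

```text
from [0.5298 0.1105 0.118 ] 90.7 tilt [ 5.e-04 -0.e+00 -1.e+00] F [ 0.3  0.3 -0.5] j [12. 24. -6. 60. -0. 11.] t 6.8667 end [0.53   0.1095 0.12  ] 90.52
load 0.03
[[[-0.0,-0.001,-0.001],[0,0,0.0],1],[[-0.0,-0.001,-0.001],[0,0,0.0],1],[[-0.0,-0.0,-0.001],[0,0,0.0],1],[[-0.0,-0.001,-0.001],[0,0,0.0],1],[[-0.0,-0.0,-0.002],[0,0,0.0],1],[[-0.0,-0.001,-0.001],[0,0,0.0],1],[[-0.001,-0.0,-0.002],[0,0,0.001],1],[[-0.0,-0.001,-0.001],[0,0,0.0],1]]
```

View pics/m5.png

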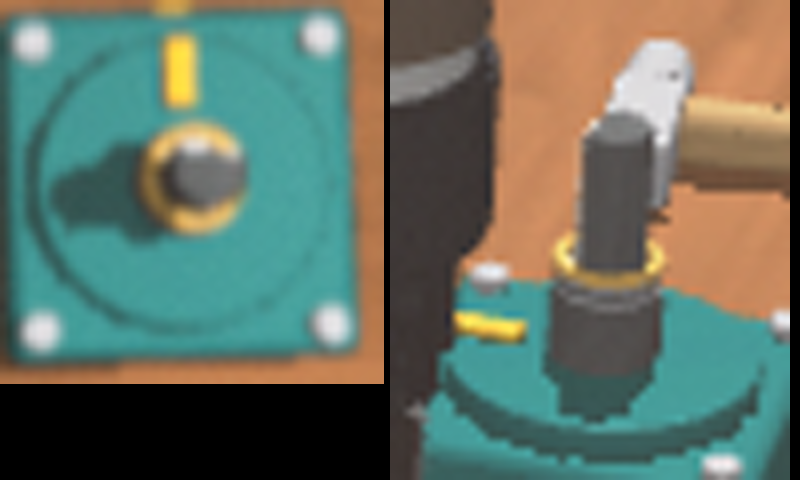

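The flat's bright edge, at about (200,148), now faces the yellow mark at (180,70). Next I descend to the collar.

Emit:
apply_moves(
  steps=[
    [[0,-0.001,0.08],[0,0,0],1],
    [[0,-0.001,0.08],[0,0,0],1],
    [[0,-0.001,0.08],[0,0,0],1],
    [[0,0,0.08],[0,0,0],1],
    [[0,0,0.08],[0,0,0],1],
    [[0,0,0.05],[0,0,0],0.9],
    [[0,0,0.025],[0,0,0],0.8],
    [[0,0,0],[0,0,0],0.7],
  ],
)

```text
clock: 7.63
eef_pos: [0.529, 0.1085, 0.0218]
tool_rot: [-0.003, 1.0, -0.0, -0.001]
ft_force: [0.3, -0.5, -0.4]
grip_width: 0.0598
grasp_force: 0.0
```

```bash
python3 -c "
from h import *
plan([.530,.1095,.022],90.5,0.6,8)
S=camera('side')[0]
b=crop(S,270,250,90,90,6)
cv2.imwrite('pics/m6.png',b[:,:,::-1])"
```

```text
from [0.529  0.1085 0.0218] 90.37 tilt [-1.9e-03 -5.0e-04 -1.0e+00] F [ 0.3 -0.5 -0.4] j [ 12.  30. -12.  48.  -0.  11.] t 7.6333 end [0.53   0.1095 0.022 ] 90.55
load 0.03
[[[-0.001,0.001,-0.0],[0,0,-0.0],0.6],[[-0.001,0.001,-0.0],[0,0,-0.0],0.6],[[-0.0,0.0,-0.0],[0,0,-0.0],0.6],[[-0.001,0.001,-0.0],[0,0,-0.0],0.6],[[-0.0,0.0,-0.0],[0,0,-0.0],0.6],[[-0.001,0.001,-0.0],[0,0,-0.0],0.6],[[-0.0,0.0,-0.001],[0,0,-0.0],0.6],[[-0.001,0.001,-0.0],[0,0,-0.001],0.6]]
```

View pics/m6.png

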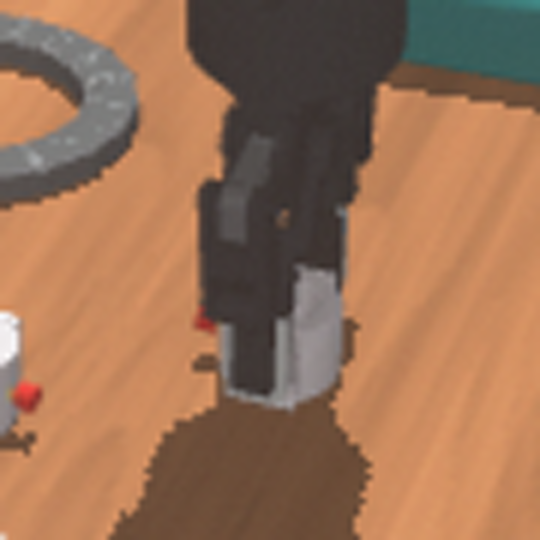

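The collar, at about (280,350), stands between the fingers with its screw free at (205,323). Closing and lifting.

Emit:
apply_moves(
  steps=[
    [[-0.002,0,0],[0,0,0],0.6],
    [[-0.002,0,0],[0,0,0],0.5],
    [[0,0,0],[0,0,0],0.4],
    [[0,0,0],[0,0,0],0.2],
    [[0,0,0],[0,0,0],0],
    [[0,0,0],[0,0,0],0],
    [[0,0,0],[0,0,0],0],
    [[0,0,0],[0,0,0],0],
  ],
)

```text
clock: 8.35
eef_pos: [0.5317, 0.1094, 0.024]
tool_rot: [-0.004, 1.0, 0.0, 0.001]
ft_force: [-0.2, -0.1, 6.2]
grip_width: 0.0447
grasp_force: 62.9
```

```bash
python3 -c "
from h import *
o=bot.get_obs();print(o['grip_width'],o['grasp_force'],o['ft_force'],o['eef_pos'])
plan([.530,.1095,.18],91,0,8)"
```

```text
0.04472182647404175 62.94167518615723 [-0.18091647 -0.10855468  6.24922276] [0.53169851 0.10940114 0.02398361]
from [0.5317 0.1094 0.024 ] 90.42 tilt [ 3.e-03  7.e-04 -1.e+00] F [-0.2 -0.1  6.2] j [ 12.  30. -12.  48.   0.  11.] t 8.35 end [0.5301 0.1096 0.18  ] 90.96
load 0.47
[[[0.001,0.0,-0.098],[0,0,-0.0],0],[[0.001,0.0,-0.097],[0,0,-0.0],0],[[0.001,0.0,-0.098],[0,0,-0.001],0],[[0.001,0.0,-0.097],[0,0,-0.0],0],[[0.001,0.0,-0.098],[0,0,-0.001],0],[[0.001,0.0,-0.097],[0,0,-0.0],0],[[0.001,0.0,-0.098],[0,0,-0.001],0],[[0.001,0.001,-0.097],[0,0,-0.0],0]]
```

Emit:
apply_moves(
  steps=[
    [[0,0,-0.05],[0,0,0],0],
    [[0,0,-0.1],[0,0,0],0],
    [[0,0,-0.13],[0,0,0],0],
    [[0,0,-0.13],[0,0,0],0],
    [[0,0,-0.13],[0,0,0],0],
    [[0,0,-0.13],[0,0,0],0],
    [[0,0,-0.1],[0,0,0],0],
    [[0,0,-0.05],[0,0,0],0],
  ],
)

```text
clock: 9.02
eef_pos: [0.5314, 0.1092, 0.1898]
tool_rot: [-0.004, 1.0, 0.0, 0.002]
ft_force: [0.2, 0.5, -2.7]
grip_width: 0.045
grasp_force: 62.0
```

```bash
python3 -c "
from h import *
o=bot.get_obs();print(o['grip_width'],o['grasp_force'],o['ft_force'])
plan([.5275,-.1664,.19],91.5,0,16)"
```

```text
0.044958595966242944 62.021684646606445 [ 0.1870039   0.5278667  -2.74836261]
from [0.5314 0.1092 0.1898] 90.43 tilt [ 4.1e-03  6.0e-04 -1.0e+00] F [ 0.2  0.5 -2.7] j [12. 20.  0. 70. -0. 11.] t 9.0167 end [ 0.5275 -0.1664  0.19  ] 91.51
load 0.42
[[[0.002,-0.086,-0.0],[0,0,-0.0],0],[[0.002,-0.086,-0.0],[0,0,-0.0],0],[[0.002,-0.086,-0.0],[0,0,-0.0],0],[[0.002,-0.086,-0.0],[0,0,-0.0],0],[[0.002,-0.086,-0.0],[0,0,-0.0],0],[[0.002,-0.086,-0.0],[0,0,-0.001],0],[[0.002,-0.086,-0.0],[0,0,-0.0],0],[[0.002,-0.086,-0.0],[0,0,-0.001],0]]
[[[0.002,-0.086,-0.0],[0,0,-0.0],0],[[0.002,-0.086,-0.0],[0,0,-0.001],0],[[0.003,-0.086,-0.0],[0,0,-0.0],0],[[0.003,-0.086,-0.0],[0,0,-0.001],0],[[0.003,-0.086,-0.0],[0,0,-0.0],0],[[0.003,-0.087,-0.0],[0,0,-0.001],0],[[0.003,-0.086,-0.001],[0,0,-0.0],0],[[0.003,-0.087,-0.0],[0,0,-0.001],0]]
```

Emit:
apply_moves(
  steps=[
    [[0.002,-0.086,0],[0,0,0],0],
    [[0.002,-0.086,0],[0,0,0],0],
    [[0.002,-0.086,0],[0,0,0],0],
    [[0.002,-0.086,0],[0,0,0],0],
    [[0.002,-0.086,0],[0,0,0],0],
    [[0.002,-0.086,0],[0,0,-0.001],0],
    [[0.002,-0.086,0],[0,0,0],0],
    [[0.002,-0.086,0],[0,0,-0.001],0],
  ],
)

```text
clock: 9.68
eef_pos: [0.5274, -0.0293, 0.1856]
tool_rot: [-0.007, 1.0, 0.0, -0.001]
ft_force: [-0.6, -0.7, -2.0]
grip_width: 0.045
grasp_force: 62.0
```

Emit:
apply_moves(
  steps=[
    [[0.002,-0.086,0],[0,0,0],0],
    [[0.002,-0.086,0],[0,0,-0.001],0],
    [[0.002,-0.086,0],[0,0,0],0],
    [[0.002,-0.086,0],[0,0,-0.001],0],
    [[0.002,-0.086,0],[0,0,0],0],
    [[0.002,-0.086,0],[0,0,-0.001],0],
    [[0.002,-0.086,0],[0,0,0],0],
    [[0.002,-0.086,0],[0,0,-0.001],0],
  ],
)

```text
clock: 10.35
eef_pos: [0.5268, -0.1668, 0.1855]
tool_rot: [-0.013, 1.0, 0.0, -0.001]
ft_force: [1.0, -0.1, -2.6]
grip_width: 0.0447
grasp_force: 62.0
```

```bash
python3 -c "
from h import *
plan([.5284,-.1664,.19],91.5,0,8)
S=camera('side')[0];T=camera('top')[0]
a=crop(T,352,250,48,48,8);b=crop(S,326,165,50,75,8)
m=np.zeros((600,800,3),np.uint8);m[:384,:384]=a;m[:600,390:790]=b
cv2.imwrite('pics/m7.png',m[:,:,::-1])"
```

```text
from [ 0.5268 -0.1668  0.1855] 91.51 tilt [-2.5e-03  7.0e-04 -1.0e+00] F [ 1.  -0.1 -2.6] j [-18.  22.   2.  70.  -0. -19.] t 10.35 end [ 0.5284 -0.1663  0.1901] 91.51
load 0.02
[[[-0.001,0.0,-0.003],[0,0,0.0],0],[[-0.001,0.0,-0.003],[0,0,0.0],0],[[-0.001,0.0,-0.003],[0,0,0.0],0],[[-0.001,0.0,-0.003],[0,0,0.0],0],[[-0.001,0.0,-0.003],[0,0,0.0],0],[[-0.001,0.001,-0.003],[0,0,0.0],0],[[-0.001,0.0,-0.002],[0,0,0.0],0],[[-0.001,0.001,-0.003],[0,0,0.0],0]]
```

View pics/m7.png

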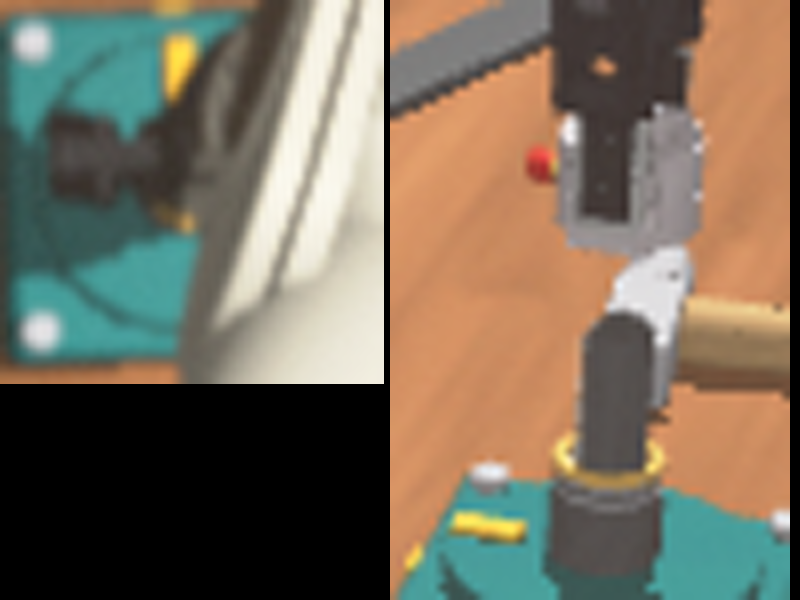

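The collar hangs above the spindle, with the screw at (540,163) on the mark's side. I check the x alignment against the side-view edges (collar 558–702, spindle about 583–650).

```bash
python3 -c "
from h import *
s=Cam('side');g=camera('side')[0].astype(int).sum(2)//3
v=s.C-np.array([.527,-.1665,0]);v[2]=0;v/=np.linalg.norm(v);h=np.array([-v[1],v[0],0])
def ed(c,r,z):
    q=np.array([s.proj(np.array([c[0],c[1],z])+k*r*h)[0] for k in(-1,1)]);return q.round(2)
print('spindle cols');
for r in(210,216):print(r,list(g[r,347:363]))
print('collar');
for r in(180,185,190):print(r,list(g[r,342:360]))
for z in(.12,.105):print(ed((.5279,-.1664),.012,z))
for z in(.195,.185,.17):print(z,ed((.5263,-.1668),.022,z))
"
```

```text
spindle cols
210 [np.int64(148), np.int64(149), np.int64(155), np.int64(89), np.int64(79), np.int64(82), np.int64(83), np.int64(83), np.int64(81), np.int64(81), np.int64(79), np.int64(79), np.int64(132), np.int64(130), np.int64(106), np.int64(88)]
216 [np.int64(149), np.int64(144), np.int64(137), np.int64(89), np.int64(81), np.int64(82), np.int64(82), np.int64(81), np.int64(79), np.int64(80), np.int64(80), np.int64(80), np.int64(88), np.int64(147), np.int64(152), np.int64(151)]
collar
180 [np.int64(149), np.int64(148), np.int64(145), np.int64(142), np.int64(140), np.int64(164), np.int64(236), np.int64(158), np.int64(72), np.int64(58), np.int64(58), np.int64(58), np.int64(57), np.int64(55), np.int64(70), np.int64(134), np.int64(107), np.int64(145)]
185 [np.int64(140), np.int64(106), np.int64(94), np.int64(98), np.int64(121), np.int64(124), np.int64(134), np.int64(119), np.int64(68), np.int64(59), np.int64(59), np.int64(60), np.int64(60), np.int64(59), np.int64(114), np.int64(139), np.int64(127), np.int64(136)]
190 [np.int64(144), np.int64(146), np.int64(146), np.int64(147), np.int64(139), np.int64(128), np.int64(136), np.int64(102), np.int64(65), np.int64(60), np.int64(58), np.int64(58), np.int64(62), np.int64(58), np.int64(136), np.int64(135), np.int64(140), np.int64(127)]
[[348.67 207.82]
 [358.53 208.4 ]]
[[348.35 213.33]
 [358.17 213.91]]
0.195 [[346.77 179.27]
 [365.29 180.31]]
0.185 [[346.56 183.13]
 [365.02 184.17]]
0.17 [[346.25 188.87]
 [364.62 189.92]]
```

Emit:
apply_moves(
  steps=[
    [[-0.002,0.001,0.025],[0,0,0],0],
    [[-0.002,0.001,0.025],[0,0,0],0],
    [[-0.001,0,0.025],[0,0,0],0],
    [[0,0,0.02],[0,0,0],0],
    [[0,0,0.02],[0,0,0],0],
    [[0,0,0.02],[0,0,0],0],
    [[0,0,0.015],[0,0,0],0],
    [[0,0,0],[0,0,0],0],
  ],
)

```text
clock: 11.17
eef_pos: [0.5283, -0.1655, 0.1556]
tool_rot: [-0.013, 1.0, 0.0, -0.001]
ft_force: [-0.1, -0.4, -2.6]
grip_width: 0.0447
grasp_force: 62.0
```

Emit:
apply_moves(
  steps=[
    [[0,0,0.01],[0,0,0],0],
    [[0,0,0.01],[0,0,0],0],
    [[0,0,0.01],[0,0,0],0],
    [[0,0,0.005],[0,0,0],0],
    [[0,0,0],[0,0,0],0],
    [[0,0,0],[0,0,0],0],
    [[0,0,0],[0,0,0],0],
    [[0,0,0],[0,0,0],0],
  ],
)

```text
clock: 11.83
eef_pos: [0.5289, -0.1658, 0.1497]
tool_rot: [-0.013, 1.0, -0.0, 0.0]
ft_force: [0.3, -1.0, -2.8]
grip_width: 0.0446
grasp_force: 62.0
```

```bash
python3 -c "
from h import *
o=bot.get_obs();print(o['grip_width'],o['grasp_force'],o['ft_force'],o['ft_torque'])
plan([.5278,-.1664,.14],91.5,0,8)"
```

```text
0.04462254493537364 62.02907681465149 [ 0.30984312 -1.01032621 -2.82809134] [-0.06634368  0.02351772 -0.02602532]
from [ 0.5289 -0.1658  0.1497] 91.51 tilt [ 4.e-04 -1.e-04 -1.e+00] F [ 0.3 -1.  -2.8] j [-17.  23.  -1.  65.   0. -19.] t 11.8333 end [ 0.5279 -0.1664  0.1401] 91.51
load 0.03
[[[0.001,-0.0,0.006],[0,0,0.0],0],[[0.001,-0.0,0.006],[0,0,0.0],0],[[0.001,-0.0,0.006],[0,0,0.0],0],[[0.0,-0.001,0.006],[0,0,0.0],0],[[0.001,-0.0,0.006],[0,0,0.0],0],[[0.0,-0.001,0.006],[0,0,0.0],0],[[0.001,-0.0,0.006],[0,0,0.0],0],[[0.0,-0.001,0.006],[0,0,0.0],0]]
```

Emit:
apply_moves(
  steps=[
    [[0.002,-0.001,0],[0,0,0],0],
    [[0.002,-0.001,0.005],[0,0,0],0],
    [[0,0,0.01],[0,0,0],0],
    [[0,0,0.01],[0,0,0],0],
    [[0,0,0.01],[0,0,0],0],
    [[0,0,0],[0,0,0],0],
    [[0,0,0],[0,0,0],0],
    [[0,0,0],[0,0,0],0],
  ],
)

```text
clock: 12.5
eef_pos: [0.528, -0.1661, 0.1425]
tool_rot: [-0.013, 1.0, 0.0, -0.0]
ft_force: [-0.3, -0.6, -3.0]
grip_width: 0.045
grasp_force: 62.0
```

```bash
python3 -c "
from h import *
o=bot.get_obs();print(o['ft_force'],o['ft_torque'])
plan([.5278,-.1664,.13],91.5,0,8)"
```

```text
[-0.34817431 -0.62413506 -3.02942842] [-0.01660129 -0.04182934  0.06167112]
from [ 0.528  -0.1661  0.1425] 91.51 tilt [-0.  0. -1.] F [-0.3 -0.6 -3. ] j [-17.  24.  -2.  64.   0. -19.] t 12.5 end [ 0.5278 -0.1664  0.1301] 91.51
load 0.04
[[[0.0,-0.0,0.008],[0,0,0.0],0],[[0.0,-0.0,0.008],[0,0,0.0],0],[[0.0,-0.0,0.008],[0,0,0.0],0],[[0.0,-0.0,0.008],[0,0,0.0],0],[[0.0,-0.0,0.008],[0,0,0.0],0],[[0.0,-0.0,0.007],[0,0,0.0],0],[[0.0,-0.001,0.008],[0,0,0.0],0],[[0.001,-0.0,0.007],[0,0,0.0],0]]
```

No contact forces: it slides free. Continuing past the screw tip.

Emit:
apply_moves(
  steps=[
    [[0,0,0.008],[0,0,0],0],
    [[0,0,0.008],[0,0,0],0],
    [[0,0,0.008],[0,0,0],0],
    [[0,0,0.008],[0,0,0],0],
    [[0,0,0.008],[0,0,0],0],
    [[0,0,0.01],[0,0,0],0],
    [[0,0,0],[0,0,0],0],
    [[0,0,0],[0,0,0],0],
  ],
)

```text
clock: 13.17
eef_pos: [0.5278, -0.1661, 0.1323]
tool_rot: [-0.013, 1.0, 0.0, -0.0]
ft_force: [0.6, -0.3, -3.1]
grip_width: 0.0448
grasp_force: 62.0
```

```bash
python3 -c "
from h import *
o=bot.get_obs();print(o['ft_force'],o['ft_torque'])
plan([.5278,-.1664,.112],91.5,0,8)"
```

```text
[ 0.56050418 -0.28760955 -3.08156318] [ 0.00334731  0.05936938 -0.01198524]
from [ 0.5278 -0.1661  0.1323] 91.51 tilt [-4.e-04  1.e-04 -1.e+00] F [ 0.6 -0.3 -3.1] j [-17.  24.  -3.  63.  -0. -19.] t 13.1667 end [ 0.5278 -0.1663  0.1121] 91.51
load 0.06
[[[0.0,-0.0,0.013],[0,0,0.0],0],[[0.0,-0.0,0.013],[0,0,0.0],0],[[0.0,-0.0,0.013],[0,0,0.0],0],[[0.0,-0.0,0.012],[0,0,0.0],0],[[0.0,-0.0,0.013],[0,0,0.0],0],[[0.0,-0.0,0.012],[0,0,0.0],0],[[0.0,-0.001,0.013],[0,0,0.0],0],[[0.0,-0.0,0.012],[0,0,0.0],0]]
```

Emit:
apply_moves(
  steps=[
    [[0,0,0.013],[0,0,0],0],
    [[0,0,0.013],[0,0,0],0],
    [[0,0,0.013],[0,0,0],0],
    [[0,0,0.013],[0,0,0],0],
    [[0,0,0.013],[0,0,0],0],
    [[0,0,0.013],[0,0,0],0],
    [[0,0,0.013],[0,0,0],0],
    [[0,0,0.013],[0,0,0],0],
  ],
)

```text
clock: 13.83
eef_pos: [0.5279, -0.1661, 0.1114]
tool_rot: [-0.013, 1.0, 0.0, -0.0]
ft_force: [-0.2, -1.2, -1.4]
grip_width: 0.0447
grasp_force: 62.0
```

```bash
python3 -c "
from h import *
o=bot.get_obs();print(o['ft_force'],o['ft_torque'])
plan([.5278,-.1664,.1],91.5,0,8)"
```

```text
[-0.21368787 -1.23645706 -1.35431685] [-0.00370623 -0.02136819  0.02607498]
from [ 0.5279 -0.1661  0.1114] 91.51 tilt [-1.e-04  0.e+00 -1.e+00] F [-0.2 -1.2 -1.4] j [-17.  25.  -5.  60.  -0. -19.] t 13.8333 end [ 0.5277 -0.1663  0.1   ] 91.51
load 0.04
[[[0.0,-0.0,0.007],[0,0,0.0],0],[[0.0,-0.0,0.007],[0,0,0.0],0],[[0.0,-0.0,0.007],[0,0,0.0],0],[[0.0,-0.0,0.007],[0,0,0.0],0],[[0.0,-0.0,0.007],[0,0,0.0],0],[[0.0,-0.0,0.007],[0,0,0.0],0],[[0.0,-0.001,0.007],[0,0,0.0],0],[[0.001,-0.0,0.008],[0,0,0.0],0]]
```

Emit:
apply_moves(
  steps=[
    [[0,0,0.01],[0,0,0],0],
    [[0,0,0.01],[0,0,0],0],
    [[0,0,0.01],[0,0,0],0],
    [[0,0,0.01],[0,0,0],0],
    [[0,0,0.01],[0,0,0],0],
    [[0,0,0],[0,0,0],0],
    [[0,0,0],[0,0,0],0],
    [[0,0,0],[0,0,0],0],
  ],
)

```text
clock: 14.5
eef_pos: [0.5281, -0.1662, 0.1023]
tool_rot: [-0.013, 1.0, -0.0, 0.0]
ft_force: [-2.5, 1.1, 5.8]
grip_width: 0.0449
grasp_force: 62.8
```

```bash
python3 -c "
from h import *
o=bot.get_obs();print(o['ft_force'],o['ft_torque'],o['eef_pos'])
S=camera('side')[0]
b=crop(S,320,180,60,60,10)
cv2.imwrite('pics/m8.png',b[:,:,::-1])"
```

```text
[-2.53485924  1.0667563   5.79901795] [0.29730084 0.50709388 0.01768414] [ 0.52808438 -0.16616705  0.10226889]
```

View pics/m8.png

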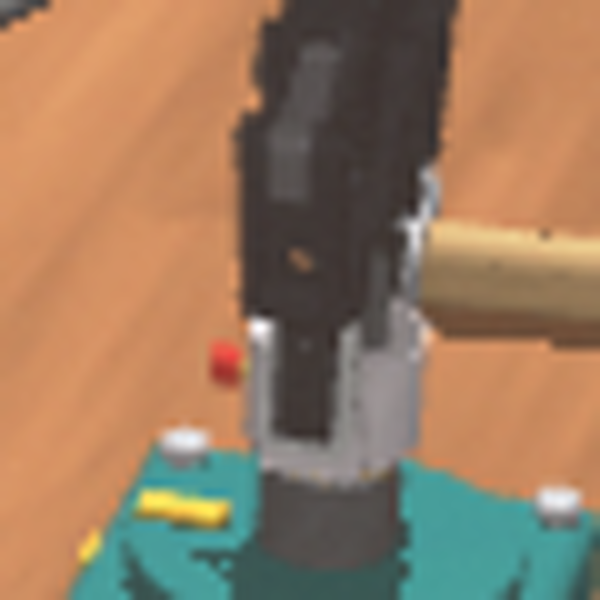

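The collar, centred at about (335,400), is down against the washer with its red head at (225,362) on the mark's side. The force suggests about 6 mm of travel, so I push a bit further for margin.

Emit:
apply_moves(
  steps=[
    [[0,0,0.005],[0,0,0],0],
    [[0,0,0.005],[0,0,0],0],
    [[0,0,0.002],[0,0,0],0],
    [[0,0,0],[0,0,0],0],
    [[0,0,0],[0,0,0],0],
    [[0,0,0],[0,0,0],0],
    [[0,0,0],[0,0,0],0],
    [[0,0,0],[0,0,0],0],
  ],
)

```text
clock: 15.22
eef_pos: [0.5281, -0.1661, 0.1001]
tool_rot: [-0.013, 1.0, -0.0, 0.0]
ft_force: [-2.8, 0.6, 6.4]
grip_width: 0.0443
grasp_force: 62.9
```

```bash
python3 -c "
from h import *
o=bot.get_obs();print(o['ft_force'],o['ft_torque'],o['eef_pos'],o['grip_width'])
s=Cam('side');S=camera('side')
for z in (.074,.078,.080,.084):print(z,s.proj([[.528-.0*1,-.1664+.022,z],[.528,-.1664+.022,z+.03]]).round(1).ravel())
p=s.cloud(S[1])
q=p[214:232,344:364].reshape(-1,3);k=(np.hypot(q[:,0]-.528,q[:,1]+.1664)<.028)&(np.hypot(q[:,0]-.528,q[:,1]+.1664)>.0205)
print(np.sort(q[k,2])[:12].round(4))
im=S[0].astype(int).sum(2)//3
for u in(348,355,357):print(u,list(zip(range(222,236),im[222:236,u].tolist())))
"
```

```text
[-2.84481089  0.59267864  6.41354859] [ 0.3568725   0.59901706 -0.01393288] [ 0.52806622 -0.16614536  0.10008896] 0.04433088722903994
0.074 [350.2 228.8 350.8 217.8]
0.078 [350.3 227.3 350.9 216.3]
0.08 [350.3 226.6 351.  215.6]
0.084 [350.4 225.1 351.1 214.1]
[0.0481 0.0512 0.0518 0.0521 0.0526 0.0535 0.0695 0.0702 0.0704 0.0709
 0.0714 0.0727]
348 [(222, 59), (223, 59), (224, 81), (225, 137), (226, 148), (227, 151), (228, 81), (229, 76), (230, 78), (231, 75), (232, 76), (233, 78), (234, 80), (235, 78)]
355 [(222, 132), (223, 117), (224, 138), (225, 147), (226, 148), (227, 147), (228, 147), (229, 82), (230, 77), (231, 79), (232, 78), (233, 79), (234, 78), (235, 78)]
357 [(222, 149), (223, 147), (224, 146), (225, 146), (226, 144), (227, 146), (228, 101), (229, 77), (230, 77), (231, 77), (232, 76), (233, 75), (234, 77), (235, 77)]
```

```bash
python3 -c "
from workcell import bot
print(bot.job_done())"
```

```text
the job is handed in; nothing more can be done
None
```

I turned the spindle's flat to the mark, fitted the collar over it with the screw on the mark's side, and handed the job in at about 15 s, still gripping and pressing it down. By force, height and camera, the washer is about 8 mm down its 10 mm travel.

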